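# Put up the mate set

### The arm

A 6-joint arm with a two-finger parallel gripper is mounted at the origin on the work surface. World frame = base frame: x ahead of the robot, y to its left, z up, the work surface at z = 0. Lengths are in mm, angles in degrees, forces in N, time in s.
With the tool pointing down it reaches from about 350 to 850 mm from the base axis. Payload 8.1 kg.
Tool frame: the origin (TCP) lies at the very end of the fingers, on their centre line; the grasp point (between the pads) lies 19 mm behind it (tcp_to_grasp is the distance from the TCP to the grasp point, in mm); z points along the fingers, x is the direction in which the jaws open and shut, and the axes are right-handed (so a half turn about z gives the same grasp; the last joint's range is limited). The gripper opens to 85 mm and grips with 20 to 120 N. Pads are 22 mm wide; open, the fingers measure 114 mm over their backs; the gripper's body (76 mm by 85 mm) begins 54 mm behind the grasp point. The pads swing forward as they close: fully open they stand 13 mm farther back than shut.
Start: joints at [68.446, 7.471, 85.268, -0, 87.261, -4.893], TCP at [172.009, 574.82, 231.292] pointing down, gripper open.
Joint ranges: [-169.43, 169.43], [-51.17, 129.36], [1.28, 143.12], [-76.62, 256.62], [0, 156.53], [-152.29, 152.29]. Speed limits (degrees/s): [136.94, 136.94, 159.86, 180, 180, 180].

### API

Orientations are given as [roll, pitch, yaw] about the fixed x, y, z axes, in that order (R = Rz(yaw) Ry(pitch) Rx(roll)).
In Python, from bench import * gives the robot as it stands. The module is installed in compiled form; this text tells all that it offers.
- The arm moves only by the tool apply_moves, never from a script. Its argument "targets" is text: rows parted by semicolons, each of 7 numbers parted by spaces: the turn, a rotation vector about the tool's x, y, z in rad, then the shift along the tool's x, y, z in cm, then the finger opening in cm, from 0 to 8.54. A call has exactly 5 rows; each row is the pose to reach, as a shift and turn from the pose commanded when the call began, along the tool's axes at that moment; what a row does not reach only later rows make up. A row lasts 1/10 s, in which the tool goes at most 50 mm and 8.59 degrees, less where a joint would pass 70% of its speed; a pose out of reach is approached as far as the arm can. A call with a gripper value outside its range is refused whole. The fingers move at their own pace and stop on an object; "force" is the grip in N (left out, the last holds). Time passes only in rows, so rows that repeat a pose let the fingers close, or fill a call up. It gives the time, the measured TCP pose, the force and the opening at its end, in the units of the state.
- sense(): the state, without advancing time (a new reading comes with each control period).
- snapshot(name): name is "side" or "top" or "wrist"; returns the picture (480x640x3 uint8, red, green, blue); there is no depth.
- camera_model(name): a dict with "fx", "fy", "cx", "cy" (pixels), "k1" (the pictures are not rectified: a ray, as slopes to the right and down, at radius r is drawn at 1 + k1 r^2 times it, then the intrinsics apply), "position" and "attitude" of the camera in the world; the wrist camera has in their place "T_tool_cam" (4x4, takes a point from camera to tool coordinates, whose origin is the TCP and whose axes are the tool frame's). Camera axes: x right, y up, looking along -z (the intrinsics and any distortion apply to the point x, -y, -z); pixel columns grow to the right and rows downward; lengths in mm; the calibration is good to about 2 mm. A picture is of the moment at which its call begins: read the wrist's pose just before it. camera_model takes no time and is no camera call.
- hand_in(): hands the job in, once; it reports no verdict.
Trained networks look in the newest picture that a camera, given by its name, has taken for a name from the list of things; names that differ only in an ending like _2 or _b are one class to them, and where a whole thing is asked for, a point or a joint stands for the part that bears it (a point fixed in the world has none). Each returns a list of dicts, best first, with "confidence" (0 to 1); they miss things now and then, are a little off and sometimes report something else, mostly with a low value. They report only what shows in the picture. A call takes as long as a camera call. They do not tell look-alikes from the thing itself.
- recognise(camera, query): "at" ([row, column] in pixels, amid what is visible of it).
- place_of(camera, query): "at" ([row, column] in pixels: a listed point, or the origin of a listed thing).
The state is a dict: "time": time; "joint_pos": joint angles; "qd": joint speeds; "joint_efforts": joint torques, N m; "tool_pos": TCP position; "tcp_rot": TCP orientation; "ft_force": force on the tool from outside, world axes, zero at the start; "wrist_torque": the same for the moment, N m; "finger_gap": finger opening in mm.
Only numpy, scipy, OpenCV 4.12 (cv2) and the standard library are available. Lean on these libraries where they do the work, as an engineer would, in place of code of your own. Each camera call takes 0.05 s, during which the arm holds its last target. There are 200 camera calls.

### The job

Put the mate set away after use: stand the steel yerba tin on the round black coaster, put the bamboo herb pot centred on top of the tin, and stand the white mate cup upright, centred, on the herb pot. Then, last of all, close the kettle with its lid, seated level in the mouth. Leave the sugar dispenser and the bamboo spoon where they are.

Things in the scene. Friction and masses are not known exactly. Their poses are not given: they have to be found in the camera images.
- yerba_tin (a point): Yerba tin, loose: plain closed stainless steel cylinder, 62 mm diameter, 55 mm high, flat top, a dark seam under its cap, 0.15 to 0.3 kg. The point is its centre, half-way up (27.5 mm above its underside); z is its upright axis. It is one piece; stands upright at the start.
- herb_pot (a point): Herb pot, loose: closed bamboo (pale wood) cylinder, 52 mm diameter, 40 mm high, flat top in darker wood, about 0.1 kg. The point is its centre, half-way up (20 mm above its underside); z is its upright axis. It is one piece; stands upright at the start.
- mate_cup (a point): Mate cup, loose: small open white ceramic cup without a handle, 46 mm diameter at the rim, 41 mm at the foot, 45 mm high, wall 4 mm, about 0.11 kg. The point is its centre, half-way up (22.5 mm above its underside); z is its upright axis, mouth upwards at the start.
- lid_knob (a point): Kettle lid, loose, lying right way up: stainless disc of 98 mm diameter with a black upright cylindrical knob, 24 mm diameter and 30 mm tall, at its middle; beneath it a round skirt of 64 mm diameter, 8 mm deep, on which it stands. The point is the centre of the knob (15 mm below the knob's top, 15 mm above the lid's upper face beside the knob, 23 mm above the underside of the disc, 31 mm above the foot of the skirt); z is upright. About 0.13 kg.
- coaster: Round black plastic coaster stuck to the counter, 95 mm diameter, 5 mm thick, flat. Origin at the centre of its underside, on the counter.
- kettle_mouth (a point): Stainless kettle without its lid, fixed: round body 124 mm diameter, sloping in to an upright open neck of 88 mm outside and 80 mm inside diameter whose rim is 113 mm above the counter; 18 mm deep inside. The point is the centre of the mouth at rim height; the black side handle reaches to 104 mm from the axis on its +x side, a short spout to 90 mm on its -x side; neither rises above the rim. The disc of the lid rests on the rim, the skirt inside it.
- sugar_dispenser (a point): Bystander, loose: glass sugar dispenser, 64 mm diameter, 124 mm high overall, with a steel cap, press-button and little spout. The point is on its axis 60 mm above its underside. To be left alone.
- spoon: Bystander, loose: bamboo spoon lying on the counter, 190 mm long, along its own x axis, less than 30 mm high. To be left alone.
Mind the look-alikes: they are no part of the job. Of the things shaped like the part that bears kettle_mouth, the bare steel one is meant. What is shaped like the part that bears lid_knob but blue is not meant.

How it is judged (in metres and radians):
On the way, in this order (a step that is already met when the one before it is completed fails the run):
1. the yerba tin stands released on the coaster (horizontal distance between yerba_tin and coaster below 0.015 m and z of yerba_tin in the frame of coaster between 0.0285 and 0.0365 m and angle between yerba_tin's own z axis and vertical below 0.1 rad and contact force between the fingers and yerba below 0.2 N and not (horizontal distance between lid_knob and kettle_mouth below 0.01 m and z of lid_knob in the frame of kettle_mouth between 0.0195 and 0.0265 m and angle between lid_knob's own z axis and vertical below 0.1 rad)), for 0.2 s.
2. the herb pot stands released on the yerba tin (horizontal distance between yerba_tin and coaster below 0.015 m and z of yerba_tin in the frame of coaster between 0.0285 and 0.0365 m and angle between each of yerba_tin, herb_pot's own z axis and vertical below 0.1 rad and horizontal distance between herb_pot and yerba_tin below 0.01 m and z of herb_pot in the frame of yerba_tin between 0.0435 and 0.0515 m and contact force between the fingers and herb below 0.2 N and not (horizontal distance between lid_knob and kettle_mouth below 0.01 m and z of lid_knob in the frame of kettle_mouth between 0.0195 and 0.0265 m and angle between lid_knob's own z axis and vertical below 0.1 rad)), for 0.2 s.
3. the mate cup stands released on the herb pot (horizontal distance between yerba_tin and coaster below 0.015 m and z of yerba_tin in the frame of coaster between 0.0285 and 0.0365 m and angle between each of yerba_tin, herb_pot, mate_cup's own z axis and vertical below 0.1 rad and horizontal distance between herb_pot and yerba_tin below 0.01 m and z of herb_pot in the frame of yerba_tin between 0.0435 and 0.0515 m and horizontal distance between mate_cup and herb_pot below 0.01 m and z of mate_cup in the frame of herb_pot between 0.0385 and 0.0465 m and contact force between the fingers and mate below 0.2 N and not (horizontal distance between lid_knob and kettle_mouth below 0.01 m and z of lid_knob in the frame of kettle_mouth between 0.0195 and 0.0265 m and angle between lid_knob's own z axis and vertical below 0.1 rad)), for 0.2 s.
4. last of all, the lid sits released in the kettle's mouth (horizontal distance between lid_knob and kettle_mouth below 0.01 m and z of lid_knob in the frame of kettle_mouth between 0.0195 and 0.0265 m and angle between lid_knob's own z axis and vertical below 0.1 rad and contact force between the fingers and lid below 0.2 N), for 0.2 s.
At the end, for the whole second after the job is handed in: Yerba tin upright on the coaster, centres within 15 mm; herb pot on the tin and mate cup on the herb pot, each upright (within 0.1 rad) with centres within 10 mm of the one below; lid level in the kettle's mouth with its disc on the rim, within 10 mm of centre; all released and at rest (horizontal distance between yerba_tin and coaster below 0.015 m and z of yerba_tin in the frame of coaster between 0.0285 and 0.0365 m and angle between each of yerba_tin, herb_pot, mate_cup, lid_knob's own z axis and vertical below 0.1 rad and horizontal distance between herb_pot and yerba_tin below 0.01 m and z of herb_pot in the frame of yerba_tin between 0.0435 and 0.0515 m and horizontal distance between mate_cup and herb_pot below 0.01 m and z of mate_cup in the frame of herb_pot between 0.0385 and 0.0465 m and horizontal distance between lid_knob and kettle_mouth below 0.01 m and z of lid_knob in the frame of kettle_mouth between 0.0195 and 0.0265 m and linear speed of each of yerba, herb, mate, lid below 0.02 m/s); the robot touches nothing.
It fails at once if the sugar dispenser is moved (over 25 mm) or knocked over (distance of sugar_dispenser from where it was at the start of the episode above 0.025 m or angle between sugar_dispenser's own z axis and vertical above 0.4 rad).
It fails at once if the spoon is moved (over 25 mm) (distance of spoon from where it was at the start of the episode above 0.025 m).
It also fails if it takes over 128 s, if anything falls off the work surface, if the arm or the gripper's body presses on something with over 40 N, if the wrist force passes 120 N, or if a joint passes its speed limit or range.

## Working session

There is one attempt and no reset: what is moved stays moved. The work goes in short steps, Python scripts to look and compute and a tool call to move; the robot and the scene stay as the last step left them, time stands still between calls to the robot, and variables do not carry over. Pictures are saved under pics/ and viewed, about 12 in all and at most 16, crops included, and the job is handed in when it is done.

Besides the shell and the picture viewer there is one more tool, called after "Call:" in YAML: its name, and indented under it one key for each argument. apply_moves: Moves the arm, as the interface text tells. Its arguments: {"type":"object","properties":{"targets":{"type":"string"},"force":{"type":"number"}},"required":["targets"]}

```bash
mkdir -p pics
cat > h.py <<'E'
from bench import *
import numpy as np, cv2
from scipy.spatial.transform import Rotation as R
def rot(a): return R.from_euler('xyz',a,degrees=True).as_matrix()
def campose(name,s=None):
    m=camera_model(name)
    if name=='wrist':
        s=s or sense(); T=np.eye(4);T[:3,:3]=rot(s['tcp_rot']);T[:3,3]=s['tool_pos']
        C=T@np.array(m['T_tool_cam']); return m,C[:3,:3],C[:3,3]
    a=np.array(m['attitude']); 
    return m,(a if a.shape==(3,3) else rot(a)),np.array(m['position'])
def ray(name,at,s=None):
    m,Rc,p=campose(name,s); v,u=at
    d=np.array([(u-m['cx'])/m['fx'],(v-m['cy'])/m['fy']]); q=d.copy()
    for _ in range(20): q=d/(1+m['k1']*(q@q))
    return p,Rc@np.array([q[0],-q[1],-1.])
def onz(name,at,z,s=None):
    p,d=ray(name,at,s); return p+d*(z-p[2])/d[2]
def proj(name,P,s=None):
    m,Rc,p=campose(name,s); c=Rc.T@(np.array(P)-p); q=np.array([c[0],-c[1]])/-c[2]
    q=q*(1+m['k1']*(q@q)); return np.array([m['fy']*q[1]+m['cy'],m['fx']*q[0]+m['cx']])
def save(name,fn,img): cv2.imwrite('pics/'+fn,img[:,:,::-1])
E
python3 - <<'E'
from h import *
print(sense())
for c in('side','top','wrist'): print(c,camera_model(c))
H=dict(yerba_tin=27.5,herb_pot=20,mate_cup=22.5,lid_knob=31,coaster=0,kettle_mouth=113,sugar_dispenser=60,spoon=8)
for c in('top','side'):
    save(c,c+'1.png',snapshot(c))
    for n,z in H.items():
        for r in place_of(c,n)[:4]: print(c,n,round(r['confidence'],2),np.round(r['at']),np.round(onz(c,r['at'],z),1))
E
```

```text
{'time': 0.0, 'joint_pos': array([ 6.84455072e+01,  7.51488215e+00,  8.53318241e+01,  2.16442211e-03,
        8.72620412e+01, -4.89427893e+00]), 'qd': array([ 0.09210021, -0.00931382, -0.04190739,  0.12054126,  0.05918718,
       -0.12755137]), 'joint_efforts': array([-1.10591791e-03, -5.69404471e+01, -5.00546908e+01, -4.39742253e-04,
        1.50546822e-02, -2.71898898e-05]), 'tool_pos': array([171.78442319, 574.28720914, 230.22241039]), 'tcp_rot': array([-1.79988568e+02,  1.08166527e-01,  7.33396914e+01]), 'ft_force': array([0.25904636, 0.61749271, 0.05537689]), 'wrist_torque': array([0.03888243, 0.04695307, 0.02932427]), 'finger_gap': 84.97345196092417}
side {'fx': 465.3312162399303, 'fy': 465.3312162399303, 'cx': 317.7712286818554, 'cy': 240.49714600462238, 'k1': -0.04802872866913345, 'position': array([ -71.49409557, -722.05061829,  715.61393484]), 'attitude': array([ 58.76774019,  -0.84052521, -37.04561063])}
top {'fx': 532.9429797393993, 'fy': 532.9429797393993, 'cx': 325.02525772525655, 'cy': 238.54152164037782, 'k1': -0.0772366316485517, 'position': array([ 423.56866971,   8
[... 1240 characters left out ...]
4.] [ 560.9 -392.7    8. ]
side yerba_tin 0.57 [307. 391.] [ 579.2 -159.5   27.5]
side herb_pot 0.61 [266. 362.] [646.   14.5  20. ]
side herb_pot 0.41 [207. 267.] [620.9 455.4  20. ]
side mate_cup 0.61 [381. 382.] [ 411.7 -305.    22.5]
side lid_knob 0.92 [276. 259.] [393.5 121.4  31. ]
side lid_knob 0.71 [296. 316.] [458.8 -28.4  31. ]
side coaster 0.63 [258. 224.] [381. 292.   0.]
side kettle_mouth 0.84 [178. 220.] [512.5 553.7 113. ]
side kettle_mouth 0.69 [220. 296.] [550.  186.2 113. ]
side sugar_dispenser 0.6 [209. 267.] [572.9 373.8  60. ]
side spoon 0.96 [378. 466.] [ 561.9 -392.4    8. ]
side spoon 0.57 [219. 295.] [660.4 351.9   8. ]
side spoon 0.41 [208. 266.] [623.4 467.3   8. ]
```

View pics/top1.png

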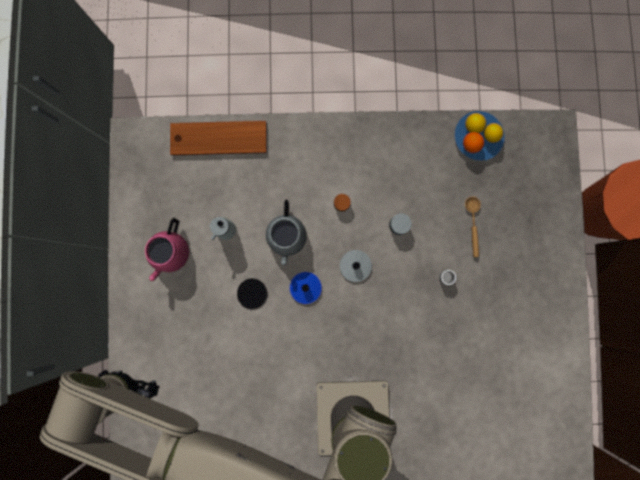

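View pics/side1.png

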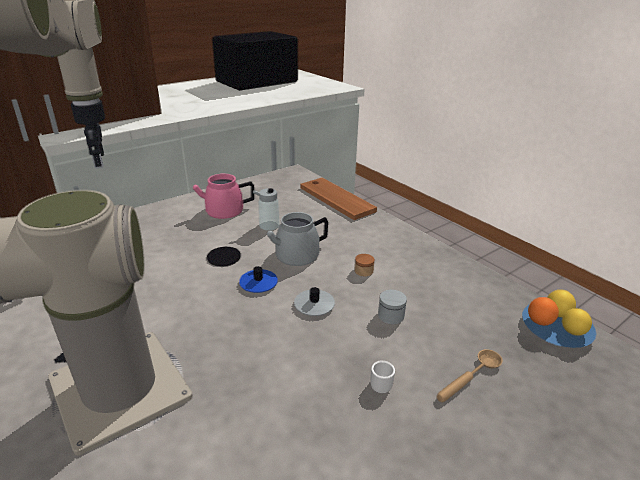

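The top view shows the steel kettle at (285,235), its lid at (356,265), the coaster at (252,293), the tin at (400,224), the herb pot at (342,203) and the cup at (449,278). The pink kettle (167,252) and blue lid (305,288) are look-alikes. Both views agree, so I'm moving to the tin and turning to yaw 0 on the way.

Call:
apply_moves:
  targets: "0 0 0.15 -3.33 3.45 0 8.5; 0 0 0.30 -6.66 6.9 0 8.5; 0 0 0.45 -9.99 10.35 0 8.5; 0 0 0.6 -13.32 13.8 0 8.5; 0 0 0.75 -16.65 17.25 0 8.5"
  force: 40

```text
time: 1.4
tool_pos: [290.1, 364.3, 231.4]
tcp_rot: [-180.0, -0.0, 30.0]
ft_force: [1.1, 0.7, 1.1]
finger_gap: 85.0
```

Call:
apply_moves:
  targets: "0 0 0.14 -0.09 4.79 0 8.5; 0 0 0.28 -0.18 9.58 0 8.5; 0 0 0.42 -0.27 14.37 0 8.5; 0 0 0.53 -0.36 19.16 0 8.5; 0 0 0.53 -0.45 23.95 0 8.5"

```text
time: 1.9
tool_pos: [407.4, 155.1, 231.7]
tcp_rot: [-180.0, -0.1, -0.2]
ft_force: [0.8, 0.4, 0.3]
finger_gap: 85.2
```

Call:
apply_moves:
  targets: "0 0 0 2.8 4.0 0 8.5; 0 0 0 5.6 8 0 8.5; 0 0 0 8.5 12 0 8.5; 0 0 0 11.3 16 0 8.5; 0 0 0 14.2 20 0 8.5"

```text
time: 2.4
tool_pos: [549.7, -45.1, 231.5]
tcp_rot: [180.0, -0.0, -0.0]
ft_force: [1.2, 0.8, 0.8]
finger_gap: 85.0
```

```bash
cat >> h.py <<'E'
H=dict(yerba_tin=27.5,herb_pot=20,mate_cup=22.5,lid_knob=31,coaster=0,kettle_mouth=113,sugar_dispenser=60,spoon=8)
def look(names,fn=None,zs={}):
    s=sense(); im=snapshot('wrist')
    if fn: save('wrist',fn,im)
    print(np.round(s['tool_pos'],1),np.round(s['tcp_rot'],2),round(s['finger_gap'],1))
    for n in names:
        for r in place_of('wrist',n)[:3]: print(n,round(r['confidence'],2),np.round(r['at']),np.round(onz('wrist',r['at'],zs.get(n,H[n]),s),1))
    return s,im
E
python3 - <<'E'
from h import *
look(['yerba_tin','herb_pot','lid_knob'],'w1.png')
E
```

```text
[549.7 -45.1 231.5] [ 1.8e+02 -4.0e-02 -2.0e-02] 85.0
yerba_tin 0.82 [314. 356.] [ 584.9 -156.6   27.5]
herb_pot 0.75 [140. 436.] [657.   18.8  20. ]
lid_knob 0.56 [181. 225.] [459.3 -17.9  31. ]
lid_knob 0.56 [  3. 143.] [398.5 133.6  31. ]
```

View pics/w1.png

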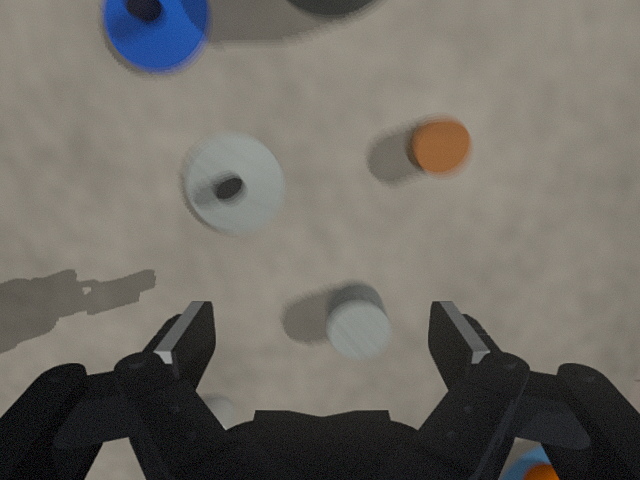

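The wrist view shows the tin's top disc around pixel (359,329), the herb pot's top (441,146), and the steel lid (233,183) with its knob (229,187).

Run:
```python
from h import *
for n,at,z in(('tin',(329,359),55),('herb',(146,441),40),('knobtop',(187,229),46),('disc',(184,233),16)): print(n,np.round(onz('wrist',at,z),1))
```

```text
tin [ 584.2 -156.8   55. ]
herb [653.9  15.4  40. ]
knobtop [465.6 -19.9  46. ]
disc [462.1 -21.2  16. ]
```

Call:
apply_moves:
  targets: "0 0 0 0.7 2.2 2 8.5; 0 0 0 1.4 4.4 4 8.5; 0 0 0 2.1 6.8 6 8.5; 0 0 0 2.8 9 8 8.5; 0 0 0 3.5 11.2 10 8.5"

```text
time: 3.1
tool_pos: [583.9, -154.3, 131.2]
tcp_rot: [-180.0, -0.1, 0.1]
ft_force: [0.3, 0.3, -0.1]
finger_gap: 84.8
```

Run:
```python
from h import *
look(['yerba_tin'],'w2.png')
```

```text
[ 583.9 -154.3  131.2] [-1.8e+02 -5.0e-02  1.0e-01] 84.8
yerba_tin 0.9 [239. 322.] [ 583.7 -155.4   27.5]
```

View pics/w2.png

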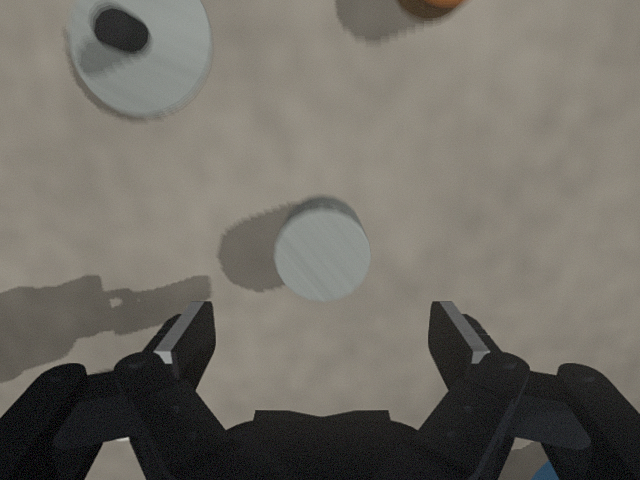

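The tin's top is at (322,254), midway between the fingers in x and about 2 mm further along -y. Descending to grip it.

Call:
apply_moves:
  targets: "0 0 0 0 0.2 3 8.5; 0 0 0 0 0.2 6 8.5; 0 0 0 0 0.2 9 8.5; 0 0 0 0 0.2 11.2 8.5; 0 0 0 0 0.2 11.7 8.5"

```text
time: 3.7
tool_pos: [581.7, -154.6, 12.2]
tcp_rot: [-179.9, 0.2, 0.1]
ft_force: [-0.2, -0.3, -0.1]
finger_gap: 85.2
```

Call:
apply_moves:
  targets: "0 0 0 0 0 0 5.5; 0 0 0 0 0 0 5.5; 0 0 0 0 0 0 5.5; 0 0 0 0 0 0 5.5; 0 0 0 0 0 0 5.5"

```text
time: 4.2
tool_pos: [585.3, -157.3, 16.6]
tcp_rot: [180.0, -0.2, 0.0]
ft_force: [-0.3, 2.0, 7.2]
finger_gap: 60.9
```

Call:
apply_moves:
  targets: "0 0 0 0 0 -0.5 5.5; 0 0 0 0 0 -2 5.5; 0 0 0 0 0 -5 5.5; 0 0 0 0 0 -9 5.5; 0 0 0 0 0 -13 5.5"

```text
time: 4.7
tool_pos: [583.1, -157.0, 146.2]
tcp_rot: [-180.0, 0.0, -0.0]
ft_force: [0.9, -0.0, -1.1]
finger_gap: 60.9
```

Call:
apply_moves:
  targets: "0 0 0 -2.2 -4 -1 5.5; 0 0 0 -4.4 -8 -2 5.5; 0 0 0 -6.6 -12 -3 5.5; 0 0 0 -8.8 -16 -4 5.5; 0 0 0 -11 -20 -5 5.5"

```text
time: 5.2
tool_pos: [472.6, 44.1, 195.8]
tcp_rot: [-180.0, -0.1, -0.0]
ft_force: [-0.5, 1.1, -1.1]
finger_gap: 60.5
```

Call:
apply_moves:
  targets: "0 0 0 -2.2 -4 0 5.5; 0 0 0 -4.4 -8 0 5.5; 0 0 0 -6.6 -12 0 5.5; 0 0 0 -8.8 -16 0 5.5; 0 0 0 -8.8 -16 0 5.5"

```text
time: 5.7
tool_pos: [383.1, 207.0, 195.5]
tcp_rot: [-179.9, -0.0, 0.3]
ft_force: [0.6, -0.5, -2.0]
finger_gap: 60.8
```

Run:
```python
from h import *
look(['coaster','kettle_mouth','lid_knob','sugar_dispenser'],'w3.png')
```

```text
[383.1 207.  195.5] [-1.7987e+02 -2.0000e-02  3.3000e-01] 60.8
coaster 0.82 [109. 324.] [384.8 297.8   0. ]
kettle_mouth 0.7 [273. 577.] [555.5 189.4 113. ]
kettle_mouth 0.27 [391. 577.] [577.3  93.3 113. ]
lid_knob 0.91 [430. 394.] [459.4 -17.4  31. ]
```

View pics/w3.png

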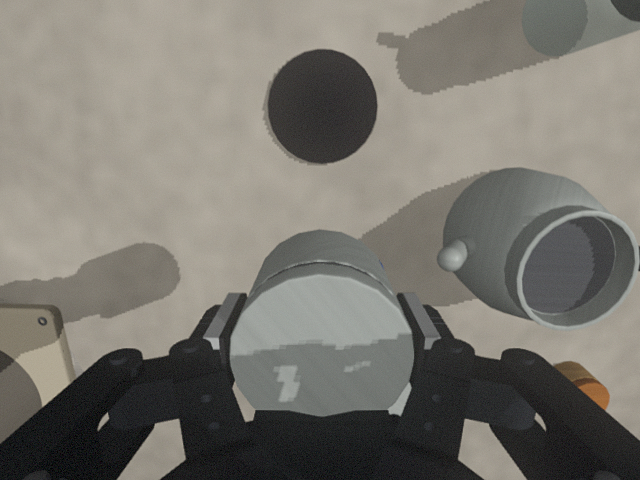

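The coaster is centred at about (322,105) and the tin is held upright with its top centred near (322,344).

Run:
```python
from h import *
s=sense()
print(onz('wrist',(105,322),5,s),onz('wrist',(344,322),s['tool_pos'][2]+40,s))
for P in((385,292,5),(385,295,5)):
  print(P,[np.round(proj('wrist',(P[0]+47.5*np.cos(a),P[1]+47.5*np.sin(a),5),s)) for a in(0,np.pi/2,np.pi,-np.pi/2)])
```

```text
[386.54883347 295.34606305   5.        ] [385.90749863 207.89790426 234.72341468]
(385, 292, 5) [array([109., 376.]), array([ 49., 320.]), array([109., 265.]), array([165., 320.])]
(385, 295, 5) [array([106., 376.]), array([ 46., 320.]), array([106., 265.]), array([162., 320.])]
```

Call:
apply_moves:
  targets: "0 0 0 0 -2 2 5.5; 0 0 0 0 -4 4 5.5; 0 0 0 0 -6 6 5.5; 0 0 0 0 -7 8 5.5; 0 0 0 0 -7 10 5.5"

```text
time: 6.45
tool_pos: [386.7, 272.8, 93.6]
tcp_rot: [-180.0, -0.0, -0.1]
ft_force: [0.1, 0.3, -1.0]
finger_gap: 60.8
```

Run:
```python
from h import *
s,im=look(['coaster'],'w4.png')
m=(im.max(2)<75).astype(np.uint8)
n,l,st,c=cv2.connectedComponentsWithStats(m)
for i in range(1,n):
    if st[i,4]>1500: print(st[i],c[i])
```

```text
[386.7 272.8  93.6] [-1.7999e+02 -1.0000e-02 -9.0000e-02] 60.8
coaster 0.95 [203. 315.] [381.9 299.1   0. ]
[  243   129   146   126 13407] [314.73043932 188.77265608]
[    0   293   640   187 59033] [321.33687937 420.09396439]
```

View pics/w4.png

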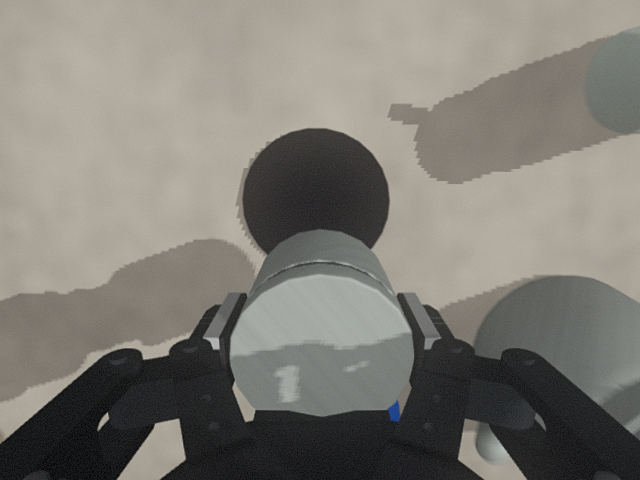

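The coaster spans columns 243–389 with its top edge at row 129. The held tin hides its lower part.

Run:
```python
from h import *
s=sense()
from scipy.optimize import least_squares
def ext(cx,cy):
    a=np.linspace(0,2*np.pi,181); q=np.array([proj('wrist',(cx+47.5*np.cos(t),cy+47.5*np.sin(t),5),s) for t in a])
    return np.array([q[:,1].min(),q[:,1].max(),q[:,0].min()])
r=least_squares(lambda p:ext(*p)-[244,389,129],[384,294]); print('coaster',r.x,r.fun)
def ext2(x,y,z,r0=31):
    a=np.linspace(0,2*np.pi,91); q=np.array([proj('wrist',(x+r0*np.cos(t),y+r0*np.sin(t),z),s) for t in a])
    return np.array([q[:,1].min(),q[:,1].max(),q[:,0].min()])
r=least_squares(lambda p:ext2(*p)-[231,413.5,273],[384,273,133]); print('tin top',r.x,r.fun,s['tool_pos'])
```

```text
coaster [380.23149027 295.27947284] [-2.81200193  2.80057464  0.28494982]Traceback (most recent call last):
  File "<stdin>", line 11, in <module>
    return func(*args, **kwargs)
    result = trf(vector_fun.fun, vector_fun.jac, x0, f0, J0, lb, ub, ftol, xtol,
                 gtol, max_nfev, x_scale, loss_function, tr_solver,
                 tr_options.copy(), verbose, callback=callback_wrapped)
    return trf_no_bounds(
        fun, jac, x0, f0, J0, ftol, xtol, gtol, max_nfev, x_scale,
        loss_function, tr_solver, tr_options, verbose, callback=callback)
    J = jac(x)
    self._update_jac()
    ~~~~~~~~~~~~~~~~^^
    self.J = self.jac_wrapped(xp_copy(self.x), f0=self.f)
             ~~~~~~~~~~~~~~~~^^^^^^^^^^^^^^^^^^^^^^^^^^^^
    J, dct = approx_derivative(
             ~~~~~~~~~~~~~~~~~^
        self.fun,
        ^^^^^^^^^
    ...<2 lines>...
        **self.finite_diff_options,
        ^^^^^^^^^^^^^^^^^^^^^^^^^^^
    )
    ^
    J, _nfev = _dense_difference(fun_wrapped, x0, f0, h,
               ~~~~~~~~~~~~~~~~~^^^^^^^^^^^^^^^^^^^^^^^^
                             use_one_sided, method,
                             ^^^^^^^^^^^^^^^^^^^^^^
                             mf)
                             ^^^
    df = [f_eval - f0 for f_eval in f_evals]
                                    ^^^^^^^
    f = np.atleast_1d(self.fun(x, *self.args, **self.kwargs))
                      ~~~~~~~~^^^^^^^^^^^^^^^^^^^^^^^^^^^^^^
    return np.atleast_1d(self.fun(x))
                         ~~~~~~~~^^^
    return self.f(x, *self.args, **self.kwargs)
           ~~~~~~^^^^^^^^^^^^^^^^^^^^^^^^^^^^^^
  File "<stdin>", line 11, in <lambda>
  File "<stdin>", line 9, in ext2
  File "h.py", line 20, in proj
    m,Rc,p=campose(name,s); c=Rc.T@(np.array(P)-p); q=np.array([c[0],-c[1]])/-c[2]
           ~~~~~~~^^^^^^^^
  File "h.py", line 6, in campose
    m=camera_model(name)
ValueError: time passes only in moves, steps and waits
```

```bash
sed -i 's/^def campose/from functools import lru_cache\ncm=lru_cache(camera_model)\ndef campose/; s/m=camera_model(name)/m=cm(name)/' h.py
cat >> h.py <<'E'
def S(x,y,z): return dict(tool_pos=np.array([x,y,z],float),tcp_rot=[180,0,0])
E
python3 - <<'E'
from h import *
a=S(548.7,-43.1,231.3); b=S(583.7,-155.1,131.3); c=S(385.7,202.9,194.3); d=S(385.7,272.9,94.3)
P=lambda t,at,z,s: print(t,np.round(onz('wrist',at,z,s),1))
P('tin a',(329,359),55,a);P('tin b',(254,322),55,b);P('tin held c',(344,322),234.3,c);P('tin held d',(344,322),134.3,d)
P('herb',(146,441),40,a);P('knobtop',(187,229),46,a);P('disc',(184,233),16,a);P('knobtop b',(29,122),46,b)
P('coaster c',(105,322),5,c);P('coaster top edge',(129,316),5,d);P('coaster sides',(200,316.5),5,d)
P('mouth c',(268,577),113,c)
E
```

```text
tin a [ 584.8 -156.2   55. ]
tin b [ 583.5 -157.9   55. ]
tin held c [385.3 208.8 234.3]
tin held d [385.3 278.8 134.3]
herb [654.2  16.5  40. ]
knobtop [465.6 -19.3  46. ]
disc [462.2 -20.6  16. ]
knobtop b [469.2 -25.9  46. ]
coaster c [385.7 296.2   5. ]
coaster top edge [381.9 345.4   5. ]
coaster sides [382.  301.9   5. ]
mouth c [556.  188.2 113. ]
```

Call:
apply_moves:
  targets: "0 0 0 -0.15 -1.2 2 5.5; 0 0 0 -0.15 -2.25 4 5.5; 0 0 0 -0.15 -2.25 6 5.5; 0 0 0 -0.15 -2.25 7.0 5.5; 0 0 0 -0.15 -2.25 7.43 5.5"

```text
time: 7.05
tool_pos: [384.3, 294.4, 21.4]
tcp_rot: [179.9, 0.1, -0.1]
ft_force: [-22.3, -15.5, 51.0]
finger_gap: 60.8
```

Call:
apply_moves:
  targets: "0 0 0 0 0 0 5.5; 0 0 0 0 0 0 5.5; 0 0 0 0 0 0 7; 0 0 0 0 0 0 8.5; 0 0 0 0 0 0 8.5"

```text
time: 7.55
tool_pos: [384.5, 295.5, 20.2]
tcp_rot: [-180.0, -0.0, -0.0]
ft_force: [0.3, -0.6, -1.0]
finger_gap: 84.9
```

Call:
apply_moves:
  targets: "0 0 0 0 0 0 8.5; 0 0 0 0 0 -2 8.5; 0 0 0 0 0 -6 8.5; 0 0 0 0 0 -10 8.5; 0 0 0 0 0 -15 8.5"

```text
time: 8.05
tool_pos: [382.9, 294.7, 169.9]
tcp_rot: [179.9, 0.2, 0.0]
ft_force: [0.9, -0.0, 0.5]
finger_gap: 85.0
```

Run:
```python
from h import *
s,im=look(['yerba_tin','coaster'],'w5.png',dict(yerba_tin=32.5))
s=S(384.2,295.4,170)
for n in('yerba_tin','coaster'):
  for r in place_of('wrist',n)[:1]: print(n,onz('wrist',r['at'],{'yerba_tin':32.5,'coaster':0}[n],s))
```

```text
[382.9 294.7 169.9] [1.799e+02 1.600e-01 1.000e-02] 85.0
yerba_tin 0.96 [223. 324.] [383.9 296.5  32.5]
yerba_tin [385.54137435 297.42247048  32.5       ]
```

View pics/w5.png

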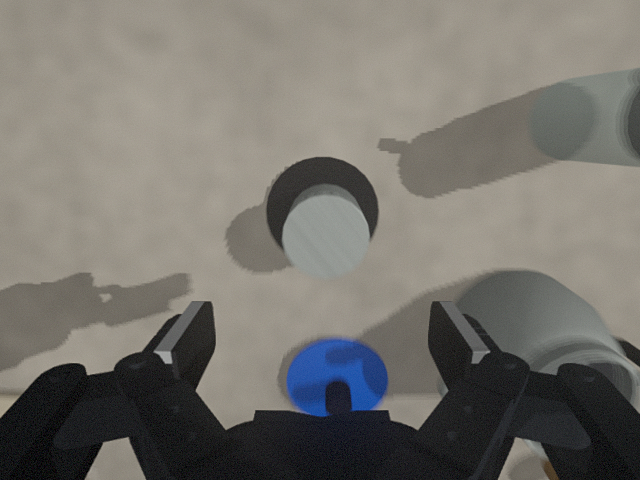

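The tin stands on the coaster: the tin's top is at (326,235), and the coaster spans columns 267–379 with its top edge at row 157.

Run:
```python
from h import *
s=S(384.2,295.4,170)
print('tintop',onz('wrist',(235,326),60,s),'coaster top edge',onz('wrist',(157,323),5,s)-[0,47.5,0],'sides',onz('wrist',(207,267),5,s),onz('wrist',(207,379),5,s))
```

```text
tintop [386.9314958 295.5646801  60.       ] coaster top edge [384.9852315  299.02074332   5.        ] sides [337.53249166 304.98271584   5.        ] [432.5542427  304.98780089   5.        ]
```

Call:
apply_moves:
  targets: "0 0 0 3 3.1 0 8.5; 0 0 0 6 6.2 0 8.5; 0 0 0 9 9.3 0 8.5; 0 0 0 12 12.4 0 8.5; 0 0 0 15 15.5 0 8.5"

```text
time: 8.8
tool_pos: [533.9, 138.8, 167.5]
tcp_rot: [180.0, 0.2, 0.0]
ft_force: [0.4, 0.2, -0.1]
finger_gap: 84.9
```

Call:
apply_moves:
  targets: "0 0 0 3 3 0 8.5; 0 0 0 6 6 0 8.5; 0 0 0 9 9.2 1.7 8.5; 0 0 0 12 12.2 3.4 8.5; 0 0 0 12 12.2 5 8.5"

```text
time: 9.3
tool_pos: [655.0, 14.0, 115.7]
tcp_rot: [179.9, 0.2, -0.2]
ft_force: [-0.8, 0.0, -0.3]
finger_gap: 84.9
```

Run:
```python
from h import *
s,im=look(['herb_pot'],'w6.png')
print(onz('wrist',place_of('wrist','herb_pot')[0]['at'],20,S(654.2,18.4,120)))
```

```text
[655.   14.  115.7] [179.93   0.2   -0.23] 84.9
herb_pot 0.87 [235. 325.] [656.3  18.1  20. ]
[655.84944473  21.40581317  20.        ]
```

View pics/w6.png

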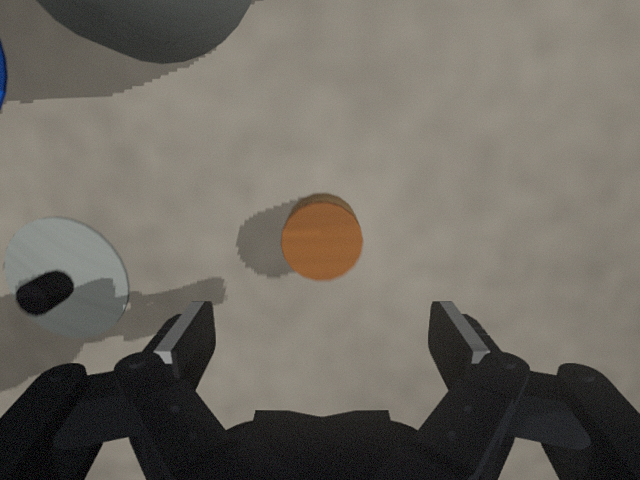

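The herb pot's top is at (322,241), centred between the fingers in x. Next I'm averaging a few pose readings, since single readings are noisy.

Run:
```python
from h import *
L=[]
for i in range(8): snapshot('wrist'); L.append(sense()['tool_pos'])
print(np.mean(L,0),np.std(L,0))
print(onz('wrist',(241,322),40,S(654.2,18.4,120)))
```

```text
[654.04865567  19.36936791 120.71770872] [0.72148977 0.18587313 1.14113189]
[654.02829625  22.95880584  40.        ]
```

Run:
```python
from h import *
s,im=look(['herb_pot'])
h=cv2.cvtColor(im,cv2.COLOR_RGB2HSV); m=cv2.inRange(h,(3,130,110),(20,255,255)); n,l,st,c=cv2.connectedComponentsWithStats(m)
i=1+st[1:,4].argmax(); print(st[i],c[i],onz('wrist',c[i][::-1],40,S(654.2,18.4,120)),onz('wrist',c[i][::-1],40,s))
```

```text
[654.5  19.1 121.2] [ 1.8e+02 -1.0e-01  5.0e-02] 84.8
herb_pot 0.93 [237. 323.] [655.1  19.9  20. ]
[ 283  210   79   76 4680] [322.1241453  247.69401709] [654.10993103  18.54470117  40.        ] [654.59629615  18.81932473  40.        ]
```

Call:
apply_moves:
  targets: "0 0 0 0 0 3 8.5; 0 0 0 0 0 6 8.5; 0 0 0 0 0 9 8.5; 0 0 0 0 0 10.6 8.5; 0 0 0 0 0 11 8.5"

```text
time: 10.45
tool_pos: [652.3, 18.6, 7.4]
tcp_rot: [-180.0, 0.2, 0.0]
ft_force: [-0.2, -0.2, -0.1]
finger_gap: 85.1
```

Call:
apply_moves:
  targets: "0 0 0 0 0 0 8.5; 0 0 0 0 0 0 4.5; 0 0 0 0 0 0 4.5; 0 0 0 0 0 0 4.5; 0 0 0 0 0 0 4.5"
  force: 30

```text
time: 10.95
tool_pos: [655.6, 18.4, 12.2]
tcp_rot: [180.0, -0.2, 0.0]
ft_force: [-1.8, 0.5, 5.1]
finger_gap: 50.9
```

Call:
apply_moves:
  targets: "0 0 0 0 0 0 4.5; 0 0 0 0 0 -2 4.5; 0 0 0 0 0 -6 4.5; 0 0 0 0 0 -10 4.5; 0 0 0 0 0 -14 4.5"

```text
time: 11.45
tool_pos: [654.2, 18.4, 152.2]
tcp_rot: [180.0, -0.0, -0.0]
ft_force: [0.7, -0.8, -1.3]
finger_gap: 50.5
```

Call:
apply_moves:
  targets: "0 0 0 -2.5 -2 -1 4.5; 0 0 0 -5.5 -4.5 -2 4.5; 0 0 0 -8.5 -7 -3 4.5; 0 0 0 -12 -9 -4 4.5; 0 0 0 -15 -12 -5 4.5"

```text
time: 11.95
tool_pos: [502.9, 138.5, 201.0]
tcp_rot: [180.0, -0.1, -0.1]
ft_force: [1.5, 1.3, -1.0]
finger_gap: 50.7
```

Call:
apply_moves:
  targets: "0 0 0 -3 -2 0 4.5; 0 0 0 -6 -4.5 0 4.5; 0 0 0 -9 -6.8 0 4.5; 0 0 0 -11 -8.5 0 4.5; 0 0 0 -12 -9 0 4.5"

```text
time: 12.45
tool_pos: [382.8, 229.9, 200.8]
tcp_rot: [-179.9, -0.1, 0.1]
ft_force: [0.6, 0.2, -1.0]
finger_gap: 51.0
```

Call:
apply_moves:
  targets: "0 0 0 0 0 0 4.5; 0 0 0 0 0 0 4.5; 0 0 0 0 0 0 4.5; 0 0 0 0 0 0 4.5; 0 0 0 0 0 0 4.5"

```text
time: 12.95
tool_pos: [384.7, 227.9, 199.9]
tcp_rot: [180.0, 0.0, -0.1]
ft_force: [0.5, 0.6, -1.3]
finger_gap: 50.7
```

Run:
```python
from h import *
look(['yerba_tin','coaster','kettle_mouth'],'w7.png',dict(yerba_tin=32.5))
```

```text
[384.7 227.9 199.9] [ 1.7999e+02  2.0000e-02 -7.0000e-02] 50.7
yerba_tin 0.71 [136. 322.] [384.6 296.   32.5]
kettle_mouth 0.58 [296. 562.] [552.5 190.4 113. ]
```

View pics/w7.png

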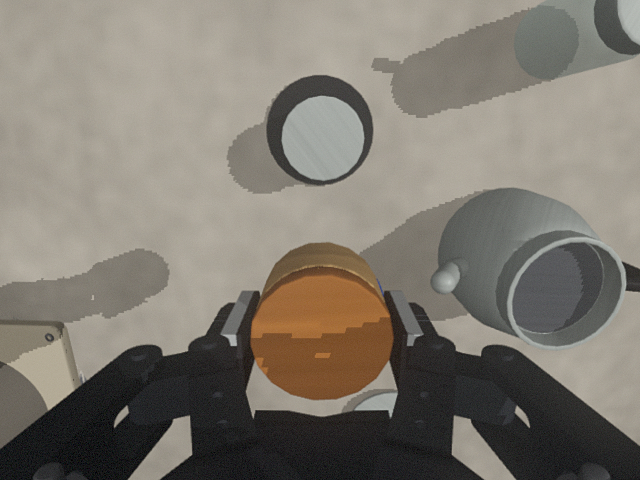

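The tin's top is centred at (322.5,138.5) on the coaster, and the held herb pot's top is at (322,333). The kettle's rim is around (566,289).

Run:
```python
from h import *
for s in (S(384.2,228.4,200),sense()):
  print('tin',onz('wrist',(138.5,322.5),60,s),'herb',onz('wrist',(333,322),230,s),'coaster',onz('wrist',(129,320),5,s),'mouth',onz('wrist',(289,566),113,s))
```

```text
tin [384.48468766 294.56911118  60.        ] herb [383.82404507 232.34376448 230.        ] coaster [382.45216405 301.95886491   5.        ] mouth [553.92197463 196.04054033 113.        ]
tin [384.66055029 294.39149539  60.        ] herb [384.00592169 232.25057272 230.        ] coaster [382.6214972  301.77205205   5.        ] mouth [553.96627228 195.85689679 113.        ]
```

Run:
```python
from h import *
s=S(384.2,228.4,200)
for at in((75,320),(185,320),(129,266),(129,373)): print(np.round(onz('wrist',at,5,s),1))
print('tin edges',[np.round(onz('wrist',at,60,s),1) for at in((96,322),(181,322),(138,281),(138,364))])
for c in('top','side'):
    im=snapshot(c); save(c,c+'2.png',im)
    for n,z in(('yerba_tin',32.5),('coaster',0),('kettle_mouth',113),('lid_knob',31),('mate_cup',22.5)):
        for r in place_of(c,n)[:2]: print(c,n,round(r['confidence'],2),np.round(r['at']),np.round(onz(c,r['at'],z),1))
t=cv2.resize(cv2.imread('pics/top2.png')[255:325,210:300],None,fx=6,fy=6,interpolation=2)
q=cv2.resize(cv2.imread('pics/side2.png')[210:280,180:270],None,fx=6,fy=6,interpolation=2)
cv2.imwrite('pics/c2.png',cv2.resize(np.hstack([t,q]),(800,311)))
```

```text
[382.5 346.7   5. ]
[382.4 252.5   5. ]
[334.8 302.1   5. ]
[429.2 302.1   5. ]
tin edges [array([384.1, 324.5,  60. ]), array([384.1, 263.1,  60. ]), array([353.7, 295. ,  60. ]), array([415.3, 295. ,  60. ])]
top kettle_mouth 0.67 [232. 281.] [559.4 198.  113. ]
top kettle_mouth 0.62 [251. 158.] [514.9 552.7 113. ]
top lid_knob 0.84 [265. 356.] [463.3 -21.9  31. ]
top lid_knob 0.55 [282. 304.] [414.2 138.1  31. ]
top mate_cup 0.69 [279. 448.] [ 414.1 -302.    22.5]
side yerba_tin 0.56 [248. 225.] [385.7 288.9  32.5]
side coaster 0.58 [257. 227.] [386.9 290.3   0. ]
side kettle_mouth 0.94 [178. 219.] [511.4 561.3 113. ]
side kettle_mouth 0.79 [220. 294.] [545.8 188.5 113. ]
side lid_knob 0.91 [276. 259.] [393.1 121.7  31. ]
side lid_knob 0.56 [296. 316.] [460.  -26.9  31. ]
side mate_cup 0.87 [378. 383.] [ 417.3 -301.4   22.5]
```

View pics/c2.png

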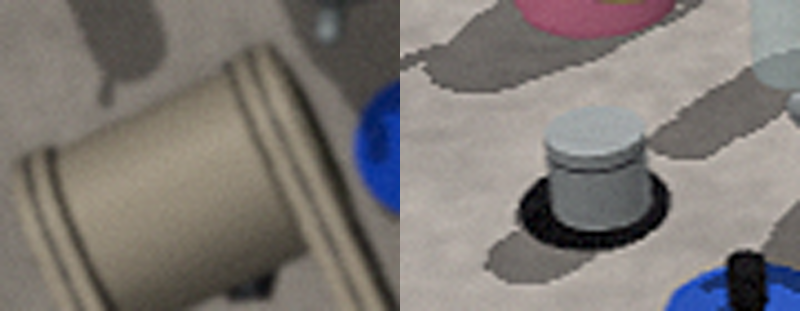

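The side view shows the tin well inside the coaster, about 5 mm off centre towards -y. Placing the herb pot now.

Call:
apply_moves:
  targets: "0 0 0 0 -2 1.5 4.5; 0 0 0 0 -4 3.5 4.5; 0 0 0 0 -5.5 6 4.5; 0 0 0 0 -6.2 8 4.5; 0 0 0 0 -6.4 9.5 4.5"

```text
time: 14.25
tool_pos: [383.4, 292.9, 103.4]
tcp_rot: [180.0, 0.1, 0.1]
ft_force: [0.8, 0.1, -0.7]
finger_gap: 51.0
```

Call:
apply_moves:
  targets: "0 0 0 0 0 1.5 4.5; 0 0 0 0 0 2.4 4.5; 0 0 0 0 0 2.9 4.5; 0 0 0 0 0 3.2 4.5; 0 0 0 0 0 3.35 4.5"

```text
time: 14.75
tool_pos: [384.6, 292.6, 72.2]
tcp_rot: [-180.0, -0.0, -0.0]
ft_force: [-4.8, -2.5, 11.6]
finger_gap: 51.2
```

Run:
```python
from h import *
L=[]
for i in range(3): snapshot('wrist'); s=sense(); L.append(np.r_[s['tool_pos'],s['ft_force']])
print(np.round(L,1))
```

```text
[[ 3.847e+02  2.927e+02  7.230e+01 -9.000e-01  3.000e-01 -1.400e+00]
 [ 3.848e+02  2.927e+02  7.230e+01  7.000e-01 -2.000e-01 -1.100e+00]
 [ 3.848e+02  2.927e+02  7.230e+01  2.000e-01 -4.000e-01 -1.000e+00]]
```

Call:
apply_moves:
  targets: "0 0 0 0 0 0.05 4.5; 0 0 0 0 0 0.1 4.5; 0 0 0 0 0 0.1 5.6; 0 0 0 0 0 0.1 7; 0 0 0 0 0 0.1 8.5"

```text
time: 15.4
tool_pos: [384.3, 292.5, 70.6]
tcp_rot: [-180.0, -0.0, -0.0]
ft_force: [0.3, 0.1, -0.2]
finger_gap: 81.9
```

Call:
apply_moves:
  targets: "0 0 0 0 0 0 8.5; 0 0 0 0 0 -1.5 8.5; 0 0 0 0 0 -5 8.5; 0 0 0 0 0 -9 8.5; 0 0 0 0 0 -11.9 8.5"

```text
time: 15.9
tool_pos: [384.6, 292.7, 191.9]
tcp_rot: [-179.9, -0.1, 0.0]
ft_force: [0.5, 1.1, 0.5]
finger_gap: 85.0
```

Call:
apply_moves:
  targets: "0 0 0 0 1.5 0 8.5; 0 0 0 0 3.5 0 8.5; 0 0 0 0 4 0 8.5; 0 0 0 0 4 0 8.5; 0 0 0 0 4 0 8.5"

```text
time: 16.4
tool_pos: [384.0, 252.5, 189.0]
tcp_rot: [-180.0, 0.0, -0.0]
ft_force: [-0.4, 0.3, -0.4]
finger_gap: 84.9
```

Run:
```python
from h import *
s,im=look(['herb_pot','yerba_tin'],'w8.png',dict(herb_pot=80,yerba_tin=32.5))
h=cv2.cvtColor(im,cv2.COLOR_RGB2HSV); m=cv2.inRange(h,(3,130,110),(20,255,255)); n,l,st,c=cv2.connectedComponentsWithStats(m)
i=1+st[1:,4].argmax(); print(st[i],c[i],onz('wrist',c[i][::-1],100,S(384.2,252.4,190)),onz('wrist',c[i][::-1],100,s))
```

```text
[384.  252.5 189. ] [-1.8e+02  4.0e-02 -3.0e-02] 84.9
herb_pot 0.77 [179. 324.] [385.4 292.2  80. ]
[ 283  142   81   81 5075] [322.7582266  182.05576355] [384.50760572 292.66148619 100.        ] [384.29174431 292.93442725 100.        ]
```

View pics/w8.png

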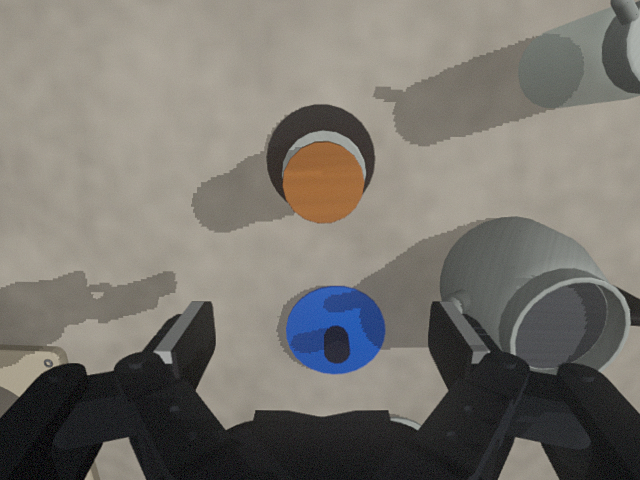

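The herb pot sits centred on the tin: its top is at (323,182), with an even ring of the tin showing. Next, the cup.

Call:
apply_moves:
  targets: "0 0 0 0.3 4 0 8.5; 0 0 0 0.6 8.5 0 8.5; 0 0 0 0.9 13 0 8.5; 0 0 0 1.2 17.5 0 8.5; 0 0 0 1.5 22 0 8.5"

```text
time: 17.05
tool_pos: [399.2, 31.2, 189.6]
tcp_rot: [-180.0, -0.0, 0.1]
ft_force: [1.3, -0.2, -0.3]
finger_gap: 85.2
```

Call:
apply_moves:
  targets: "0 0 0 0.3 4.5 0 8.5; 0 0 0 0.6 9 0 8.5; 0 0 0 0.9 13.5 0 8.5; 0 0 0 1.2 18 0 8.5; 0 0 0 1.5 22 0 8.5"

```text
time: 17.55
tool_pos: [414.3, -189.6, 189.5]
tcp_rot: [180.0, -0.0, -0.0]
ft_force: [0.8, -0.3, -1.0]
finger_gap: 85.5
```

Call:
apply_moves:
  targets: "0 0 0 0.2 4 2 8.5; 0 0 0 0.4 8 4 8.5; 0 0 0 0.4 10 6 8.5; 0 0 0 0.4 11 7 8.5; 0 0 0 0.4 11 7 8.5"

```text
time: 18.05
tool_pos: [417.3, -297.2, 117.6]
tcp_rot: [-179.9, 0.2, -0.1]
ft_force: [0.3, 0.6, 0.2]
finger_gap: 85.1
```

Call:
apply_moves:
  targets: "0 0 0 0 0 0 8.5; 0 0 0 0 0 0 8.5; 0 0 0 0 0 0 8.5; 0 0 0 0 0 0 8.5; 0 0 0 0 0 0 8.5"

```text
time: 18.55
tool_pos: [418.6, -297.3, 120.1]
tcp_rot: [180.0, -0.0, 0.0]
ft_force: [0.4, 0.6, -0.2]
finger_gap: 84.9
```

Run:
```python
from h import *
s,im=look(['mate_cup'],'w9.png')
```

```text
[ 418.6 -297.3  120.1] [ 1.7997e+02 -4.0000e-02  4.0000e-02] 84.9
mate_cup 0.83 [242. 323.] [ 419.  -299.    22.5]
```

View pics/w9.png

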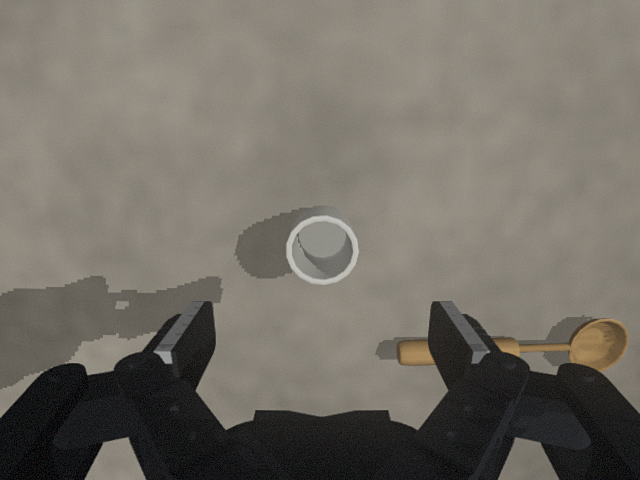

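The cup's rim is at (322.5,250), centred between the fingers. The spoon is well clear, with its handle end at (398,350).

Call:
apply_moves:
  targets: "0 0 0 0 0 3 8.5; 0 0 0 0 0 6 8.5; 0 0 0 0 0 9 8.5; 0 0 0 0 0 10.4 8.5; 0 0 0 0 0 10.8 8.5"

```text
time: 19.15
tool_pos: [417.0, -296.5, 9.7]
tcp_rot: [-179.9, 0.2, -0.0]
ft_force: [-0.6, 0.6, 0.0]
finger_gap: 84.9
```

Call:
apply_moves:
  targets: "0 0 0 0 0 0 8.5; 0 0 0 0 0 0 4; 0 0 0 0 0 0 4; 0 0 0 0 0 0 4; 0 0 0 0 0 0 4"
  force: 25

```text
time: 19.65
tool_pos: [419.0, -298.3, 12.9]
tcp_rot: [179.9, -0.1, 0.0]
ft_force: [-1.0, 0.7, 6.5]
finger_gap: 43.8
```

Call:
apply_moves:
  targets: "0 0 0 0 0 0 3.8; 0 0 0 0 0 -2 3.8; 0 0 0 0 0 -6 3.8; 0 0 0 0 0 -10 3.8; 0 0 0 0 0 -14 3.8"

```text
time: 20.15
tool_pos: [417.9, -297.3, 153.1]
tcp_rot: [-180.0, 0.0, 0.0]
ft_force: [0.2, -1.5, -1.0]
finger_gap: 44.1
```

Call:
apply_moves:
  targets: "0 0 0 -0.3 -3 -1 3.8; 0 0 0 -0.6 -7 -2 3.8; 0 0 0 -0.9 -11 -3 3.8; 0 0 0 -1.2 -15 -4 3.8; 0 0 0 -1.4 -19.5 -5 3.8"

```text
time: 20.65
tool_pos: [403.8, -101.5, 202.2]
tcp_rot: [180.0, -0.0, -0.1]
ft_force: [1.3, -0.1, -0.6]
finger_gap: 44.1
```

Call:
apply_moves:
  targets: "0 0 0 -0.2 -4.5 -1 3.8; 0 0 0 -0.4 -9 -2 3.8; 0 0 0 -0.6 -13.5 -3 3.8; 0 0 0 -0.8 -18 -3 3.8; 0 0 0 -1 -22 -3 3.8"

```text
time: 21.15
tool_pos: [394.0, 119.6, 232.5]
tcp_rot: [-180.0, -0.1, 0.0]
ft_force: [0.7, -0.7, -1.3]
finger_gap: 44.2
```

Call:
apply_moves:
  targets: "0 0 0 -0.2 -4 0 3.8; 0 0 0 -0.4 -7.5 0 3.8; 0 0 0 -0.7 -9.5 0 3.8; 0 0 0 -1 -10.5 0 3.8; 0 0 0 -1 -10.5 0 3.8"

```text
time: 21.65
tool_pos: [383.8, 223.1, 231.5]
tcp_rot: [180.0, 0.0, 0.1]
ft_force: [0.5, -0.9, -0.7]
finger_gap: 43.8
```

Call:
apply_moves:
  targets: "0 0 0 0 0 0 3.8; 0 0 0 0 0 0 3.8; 0 0 0 0 0 0 3.8; 0 0 0 0 0 0 3.8; 0 0 0 0 0 0 3.8"

```text
time: 22.15
tool_pos: [384.4, 222.0, 231.6]
tcp_rot: [-180.0, -0.0, -0.0]
ft_force: [0.4, 0.1, -0.7]
finger_gap: 44.6
```

Run:
```python
from h import *
s,im=look(['herb_pot'],'w10.png',dict(herb_pot=80))
h=cv2.cvtColor(im,cv2.COLOR_RGB2HSV); m=cv2.inRange(h,(3,130,110),(20,255,255)); n,l,st,c=cv2.connectedComponentsWithStats(m)
i=1+st[1:,4].argmax(); print(st[i],c[i],onz('wrist',c[i][::-1],100,s))
```

```text
[384.4 222.  231.6] [-1.8e+02 -1.0e-02 -5.0e-02] 44.6
herb_pot 0.71 [132. 324.] [385.8 292.7  80. ]
[ 287   97   71   72 3996] [321.84134134 132.73548549] [384.26773162 292.33968465 100.        ]
```

View pics/w10.png

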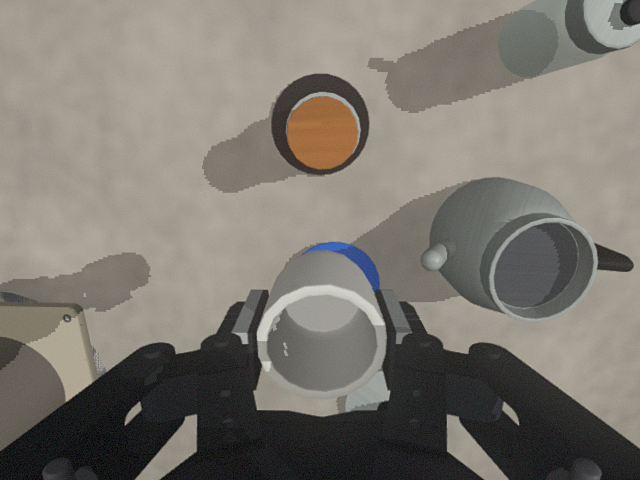

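The stack is intact, with the herb pot's top at (322,133), and the cup is held upright. Lowering the cup onto the pot.

Call:
apply_moves:
  targets: "0 0 0 0 -2 1 3.8; 0 0 0 0 -4.5 2 3.8; 0 0 0 0 -6 4 3.8; 0 0 0 0 -6.8 6 3.8; 0 0 0 0 -7 8 3.8"

```text
time: 22.75
tool_pos: [384.1, 293.4, 150.8]
tcp_rot: [-180.0, -0.0, 0.1]
ft_force: [-0.1, -0.5, -1.8]
finger_gap: 44.2
```

Call:
apply_moves:
  targets: "0 0 0 0 0 1.6 3.8; 0 0 0 0 0 2.7 3.8; 0 0 0 0 0 3.4 3.8; 0 0 0 0 0 3.75 3.8; 0 0 0 0 0 3.85 3.8"

```text
time: 23.25
tool_pos: [384.4, 292.5, 113.2]
tcp_rot: [-180.0, -0.0, -0.0]
ft_force: [0.8, -0.3, -1.3]
finger_gap: 44.4
```

Call:
apply_moves:
  targets: "0 0 0 0 0 0.05 3.8; 0 0 0 0 0 0.05 3.8; 0 0 0 0 0 0.05 5; 0 0 0 0 0 0.05 6.5; 0 0 0 0 0 0.05 8.5"

```text
time: 23.75
tool_pos: [384.4, 292.6, 112.8]
tcp_rot: [-180.0, -0.0, 0.0]
ft_force: [-0.5, -0.6, 0.2]
finger_gap: 77.0
```

Call:
apply_moves:
  targets: "0 0 0 0 0 0 8.5; 0 0 0 0 0 -1.5 8.5; 0 0 0 0 0 -5 8.5; 0 0 0 0 0 -9 8.5; 0 0 0 0 0 -12 8.5"

```text
time: 24.25
tool_pos: [384.5, 292.6, 235.0]
tcp_rot: [-179.9, -0.1, 0.0]
ft_force: [0.2, 0.4, -0.6]
finger_gap: 85.1
```

Call:
apply_moves:
  targets: "0 0 0 0 1.5 0 8.5; 0 0 0 0 3.5 0 8.5; 0 0 0 0 4 0 8.5; 0 0 0 0 4 0 8.5; 0 0 0 0 4 0 8.5"

```text
time: 24.75
tool_pos: [384.1, 252.6, 232.0]
tcp_rot: [-180.0, 0.0, -0.0]
ft_force: [0.0, 0.1, 0.8]
finger_gap: 85.2
```

Run:
```python
from h import *
s,im=look(['mate_cup','herb_pot','kettle_mouth'],'w11.png',dict(herb_pot=80,mate_cup=122.5))
c='side'; q=snapshot(c); save(c,'side3.png',q)
a=cv2.imread('pics/w11.png')[40:400,150:640]; b=cv2.resize(cv2.imread('pics/side3.png')[170:270,175:275],(360,360),interpolation=2)
cv2.imwrite('pics/c3.png',cv2.resize(np.hstack([a,b]),(800,339)))
```

```text
[384.1 252.6 232. ] [-1.8e+02  4.0e-02 -3.0e-02] 85.2
mate_cup 0.94 [177. 322.] [383.5 293.6 122.5]
kettle_mouth 0.59 [307. 534.] [553.4 190.3 113. ]
```

View pics/c3.png

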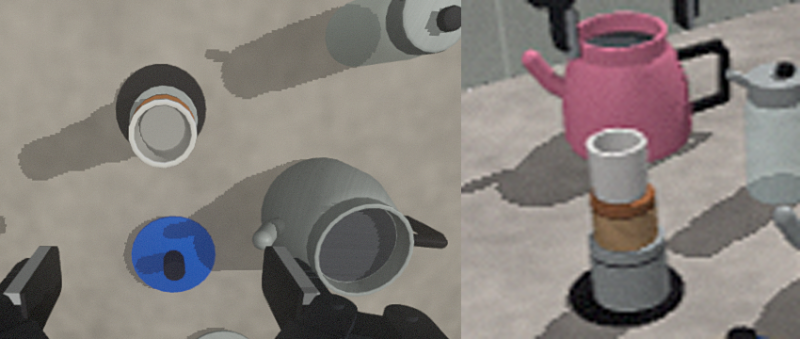

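The cup stands upright and centred on the pot. In the wrist crop its rim is at (163,131), and the side view shows a straight stack. Next, the steel lid.

Call:
apply_moves:
  targets: "0 0 0 1.4 4 0 8.5; 0 0 0 2.8 8.5 0 8.5; 0 0 0 4.2 13 0 8.5; 0 0 0 5.6 17.5 0 8.5; 0 0 0 6.5 21 0 8.5"

```text
time: 25.5
tool_pos: [449.7, 40.3, 232.6]
tcp_rot: [180.0, -0.0, -0.0]
ft_force: [0.9, -0.1, 0.5]
finger_gap: 85.0
```

Call:
apply_moves:
  targets: "0 0 0 0.7 3 3 8.5; 0 0 0 1.5 5.5 6 8.5; 0 0 0 1.5 6.2 9 8.5; 0 0 0 1.5 6.2 10.8 8.5; 0 0 0 1.5 6.2 11.3 8.5"

```text
time: 26.0
tool_pos: [462.4, -19.5, 116.7]
tcp_rot: [-180.0, 0.3, -0.0]
ft_force: [-0.0, 1.1, -0.7]
finger_gap: 84.7
```

Call:
apply_moves:
  targets: "0 0 0 0 0 0 8.5; 0 0 0 0 0 0 8.5; 0 0 0 0 0 0 8.5; 0 0 0 0 0 0 8.5; 0 0 0 0 0 0 8.5"

```text
time: 26.5
tool_pos: [464.7, -19.5, 120.3]
tcp_rot: [180.0, -0.1, 0.0]
ft_force: [0.3, 0.5, -1.0]
finger_gap: 84.9
```

Run:
```python
from h import *
print('mouth',onz('wrist',(301,536),113,S(384.2,252.4,233)))
s,im=look(['lid_knob'],'w12.png')
m=(im.max(2)<60).astype(np.uint8);n,l,st,c=cv2.connectedComponentsWithStats(m)
for i in range(1,n):
    if st[i,4]>300: print(st[i],c[i],onz('wrist',c[i][::-1],46,s))
```

```text
mouth [555.15492262 195.16816558 113.        ]
[464.7 -19.5 120.3] [ 1.7999e+02 -8.0000e-02  2.0000e-02] 84.9
lid_knob 0.86 [246. 319.] [462.7 -20.8  31. ]
[ 297  224   37   45 1293] [315.51508121 246.55297757] [460.67014915 -16.82167336  46.        ]
[    0   301   640   179 60045] [319.9800483  421.16316096] [ 463.3136758 -150.019107    46.       ]
```

View pics/w12.png

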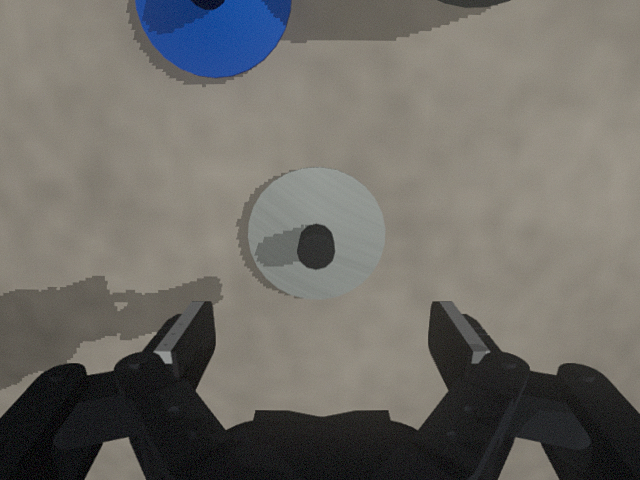

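The lid's knob top is at about (316,250), so the lid is at roughly (461,-20) and I'm shifting 3.4 mm in -x before gripping.

Call:
apply_moves:
  targets: "0 0 0 -0.34 0 3 8.5; 0 0 0 -0.34 0 6 8.5; 0 0 0 -0.34 0 8.5 8.5; 0 0 0 -0.34 0 9.6 8.5; 0 0 0 -0.34 0 9.9 8.5"

```text
time: 27.1
tool_pos: [459.7, -19.4, 19.3]
tcp_rot: [-180.0, 0.1, -0.0]
ft_force: [0.8, 0.3, 0.5]
finger_gap: 85.3
```

Call:
apply_moves:
  targets: "0 0 0 0 0 0 6; 0 0 0 0 0 0 3.5; 0 0 0 0 0 0 1.8; 0 0 0 0 0 0 1.8; 0 0 0 0 0 0 1.8"
  force: 40

```text
time: 27.6
tool_pos: [461.5, -19.7, 21.6]
tcp_rot: [180.0, -0.1, 0.0]
ft_force: [-1.6, 0.1, 5.5]
finger_gap: 22.8
```

Call:
apply_moves:
  targets: "0 0 0 0 0 0 1.8; 0 0 0 0 0 0 1.8; 0 0 0 0 0 0 1.8; 0 0 0 0 0 -0.5 1.8; 0 0 0 0 0 -2 1.8"

```text
time: 28.1
tool_pos: [459.3, -19.3, 39.5]
tcp_rot: [-180.0, 0.2, 0.0]
ft_force: [0.3, 0.1, -1.8]
finger_gap: 22.7
```

Call:
apply_moves:
  targets: "0 0 0 0 0 -3 1.8; 0 0 0 0 0 -7 1.8; 0 0 0 0 0 -11 1.8; 0 0 0 0 0 -15 1.8; 0 0 0 0 0 -18 1.8"

```text
time: 28.6
tool_pos: [461.2, -19.6, 223.7]
tcp_rot: [180.0, -0.2, 0.0]
ft_force: [0.9, 0.5, -1.5]
finger_gap: 22.5
```

Call:
apply_moves:
  targets: "0 0 0 2 -1.5 0 1.8; 0 0 0 4.5 -4.5 0 1.8; 0 0 0 7 -8 0 1.8; 0 0 0 8.8 -11 0 1.8; 0 0 0 9.4 -12 0 1.8"

```text
time: 29.1
tool_pos: [555.5, 103.1, 220.3]
tcp_rot: [-180.0, 0.0, 0.1]
ft_force: [-0.3, 0.2, -1.7]
finger_gap: 22.6
```

Call:
apply_moves:
  targets: "0 0 0 0 0 0 1.8; 0 0 0 0 0 0 1.8; 0 0 0 0 0 0 1.8; 0 0 0 0 0 0 1.8; 0 0 0 0 0 0 1.8"

```text
time: 29.6
tool_pos: [554.7, 99.6, 220.7]
tcp_rot: [180.0, -0.0, -0.1]
ft_force: [-0.2, 0.1, -1.5]
finger_gap: 22.7
```

Run:
```python
from h import *
look(['kettle_mouth'],'w13.png')
```

```text
[554.7  99.6 220.7] [ 1.8e+02 -2.0e-02 -7.0e-02] 22.7
kettle_mouth 0.9 [ 98. 323.] [555.3 191.6 113. ]
```

View pics/w13.png

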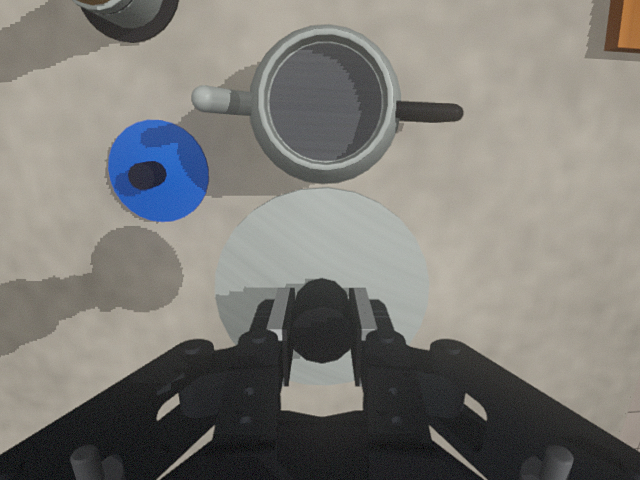

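The kettle's inner rim is centred at about (328,99.5). The held lid is level, its disc centred near (322,286).

Run:
```python
from h import *
s=S(554.8,100.4,221)
print(np.mean([onz('wrist',a,113,s) for a in((36,328),(163,328))],0),onz('wrist',(99.5,328),113,s),[onz('wrist',(99.5,c),113,s)[0] for c in (266,390)],'lid',np.mean([onz('wrist',a,215.,s) for a in((187,322),(385,322))],0))
```

```text
[558.50832816 190.10021218 113.        ] [558.49429905 191.41809637 113.        ] [np.float64(518.6421241481246), np.float64(598.3919884838588)] lid [554.49420889 102.14654066 215.        ]
```

Call:
apply_moves:
  targets: "0 0 0 0.2 -2 0 1.8; 0 0 0 0.2 -5 1.5 1.8; 0 0 0 0.2 -7.5 3.5 1.8; 0 0 0 0.2 -8.8 5.2 1.8; 0 0 0 0.2 -9.15 6 1.8"

```text
time: 30.2
tool_pos: [555.5, 192.6, 158.0]
tcp_rot: [180.0, 0.2, 0.1]
ft_force: [0.1, -0.2, -1.6]
finger_gap: 22.7
```

Call:
apply_moves:
  targets: "0 0 0 0 0 1.2 1.8; 0 0 0 0 0 1.8 1.8; 0 0 0 0 0 2 1.8; 0 0 0 0 0 2 1.8; 0 0 0 0 0 2 1.8"

```text
time: 30.7
tool_pos: [557.4, 191.5, 141.3]
tcp_rot: [-180.0, -0.1, -0.0]
ft_force: [0.1, -0.4, -1.1]
finger_gap: 22.4
```

Run:
```python
from h import *
s,im=look([],'w14.png')
q=snapshot('side'); save('side','side4.png',q)
a=cv2.imread('pics/w14.png'); a=cv2.resize(a,(480,360)); b=cv2.resize(cv2.imread('pics/side4.png')[170:270,245:345],(320,360),interpolation=2)
cv2.imwrite('pics/c4.png',np.hstack([a,b]))
```

```text
[557.4 191.5 141.3] [-1.7999e+02 -7.0000e-02 -4.0000e-02] 22.4
```

The picture limit is reached, so I'm lowering by force readings.

Call:
apply_moves:
  targets: "0 0 0 0 0 0.4 1.8; 0 0 0 0 0 0.7 1.8; 0 0 0 0 0 0.85 1.8; 0 0 0 0 0 0.95 1.8; 0 0 0 0 0 1 1.8"

```text
time: 31.3
tool_pos: [556.7, 191.9, 130.3]
tcp_rot: [180.0, 0.0, 0.0]
ft_force: [0.3, -0.5, -1.0]
finger_gap: 22.8
```

Call:
apply_moves:
  targets: "0 0 0 0 0 0.1 1.8; 0 0 0 0 0 0.2 1.8; 0 0 0 0 0 0.3 1.8; 0 0 0 0 0 0.35 1.8; 0 0 0 0 0 0.4 1.8"

```text
time: 31.8
tool_pos: [556.8, 191.9, 126.6]
tcp_rot: [180.0, 0.0, 0.0]
ft_force: [-2.6, -0.4, 1.9]
finger_gap: 22.6
```

Run:
```python
from h import *
L=[]
for c in('side','side','side'):
    snapshot(c); s=sense(); print(np.round(s['tool_pos'],1),np.round(s['ft_force'],1))
    for n,z in(('lid_knob',136),('kettle_mouth',113)):
        for r in place_of(c,n)[:3]: print(n,round(r['confidence'],2),np.round(r['at']),np.round(onz(c,r['at'],z),1))
```

```text
[556.9 191.9 126.7] [ 0.3 -0.2 -1.3]
lid_knob 0.9 [210. 294.] [556.6 200.1 136. ]
lid_knob 0.83 [274. 262.] [330.3  -4.7 136. ]
lid_knob 0.42 [254. 226.] [305.7 111.1 136. ]
kettle_mouth 0.93 [218. 297.] [558.4 192.6 113. ]
kettle_mouth 0.7 [179. 218.] [504.2 551.9 113. ]
[556.9 191.9 126.7] [-0.7 -0.9  0.3]
lid_knob 0.86 [276. 260.] [324.6  -8.8 136. ]
lid_knob 0.74 [211. 299.] [562.4 188.1 136. ]
kettle_mouth 0.6 [177. 219.] [512.3 562.5 113. ]
kettle_mouth 0.58 [221. 295.] [545.6 181.1 113. ]
[556.8 191.9 126.6] [-0.6  0.6  1.1]
lid_knob 0.85 [274. 258.] [323.7   0.  136. ]
kettle_mouth 0.65 [177. 220.] [516.1 563.8 113. ]
kettle_mouth 0.63 [218. 295.] [554.5 194.1 113. ]
kettle_mouth 0.61 [237. 220.] [344.9 222.1 113. ]
```

The skirt is inside the mouth with only light contact. Its 8 mm clearance keeps the lid within the 10 mm tolerance. Releasing.

Call:
apply_moves:
  targets: "0 0 0 0 0 0 1.8; 0 0 0 0 0 0 3; 0 0 0 0 0 0 4.5; 0 0 0 0 0 0 6.5; 0 0 0 0 0 0 8.5"

```text
time: 32.75
tool_pos: [556.9, 191.9, 126.5]
tcp_rot: [-180.0, -0.0, -0.0]
ft_force: [0.2, -0.3, 0.6]
finger_gap: 72.6
```

Call:
apply_moves:
  targets: "0 0 0 0 0 0 8.5; 0 0 0 0 0 -1.5 8.5; 0 0 0 0 0 -5 8.5; 0 0 0 0 0 -9 8.5; 0 0 0 0 0 -12 8.5"

```text
time: 33.25
tool_pos: [557.4, 192.1, 250.6]
tcp_rot: [-180.0, -0.2, 0.0]
ft_force: [0.6, 0.5, -0.1]
finger_gap: 85.1
```

Call:
apply_moves:
  targets: "0 0 0 -1 2 0 8.5; 0 0 0 -3 4 0 8.5; 0 0 0 -5 6 0 8.5; 0 0 0 -5 6 0 8.5; 0 0 0 -5 6 0 8.5"

```text
time: 33.75
tool_pos: [507.1, 131.8, 247.9]
tcp_rot: [-180.0, -0.1, -0.0]
ft_force: [1.0, -0.0, 0.3]
finger_gap: 84.8
```

Run:
```python
from h import *
look([])
s,im=look(['lid_knob','mate_cup','herb_pot','yerba_tin'],'w15.png',dict(lid_knob=136,mate_cup=122.5,herb_pot=80,yerba_tin=32.5))
# bright disc of lid vs predicted
for P in((557,192,121),(557,192,151),(384.4,292.5,145)): print(P,np.round(proj('wrist',P,s)))
c=np.round(proj('wrist',(557,192,121),s)).astype(int)
m=(im.max(2)<65).astype(np.uint8);n,l,st,cc=cv2.connectedComponentsWithStats(m)
for i in range(1,n):
    if st[i,4]>300: print(st[i],np.round(cc[i]),np.round(onz('wrist',cc[i][::-1],150,s),1))
for k in('side','top'):
    snapshot(k)
    for n,z in(('lid_knob',136),('mate_cup',122.5),('herb_pot',80),('yerba_tin',32.5),('sugar_dispenser',60),('spoon',8)):
        for r in place_of(k,n)[:2]: print(k,n,round(r['confidence'],2),np.round(r['at']),np.round(onz(k,r['at'],z),1))
```

```text
[507.1 131.8 247.9] [-1.7997e+02 -1.2000e-01 -5.0000e-02] 84.8
[507.4 132.1 247.7] [-1.7997e+02 -1.1000e-01 -2.0000e-02] 85.0
lid_knob 0.78 [150. 394.] [556.4 191.2 136. ]
lid_knob 0.7 [204. 210.] [428.7 154.6 136. ]
herb_pot 0.88 [ 12. 162.] [385.  293.6  80. ]
(557, 192, 121) [148. 391.]
(557, 192, 151) [150. 400.]
(384.4, 292.5, 145) [-18. 117.]
[ 148    0   93   82 2161] [208.  49.] [438.7 251.8 150. ]
[ 375  133   42   37 1152] [396. 150.] [554.5 191.7 150. ]
[455 146  47  17 602] [477. 154.] [607.7 189.6 150. ]
[195 192  30  26 587] [209. 204.] [432.6 156.9 150. ]
[    0   302   640   178 60041] [320. 421.] [505.9 -20.  150. ]
side lid_knob 0.95 [274. 258.] [323.6  -2.2 136. ]
side lid_knob 0.6 [213. 298.] [554.5 179.7 136. ]
side mate_cup 0.59 [220. 220.] [378.9 286.6 122.5]
side herb_pot 0.54 [236. 220.] [369.9 278.   80. ]
side yerba_tin 0.79 [248. 221.] [375.6 293.6  32.5]
side sugar_dispenser 0.59 [212. 267.] [562.2 354.9  60. ]
side spoon 0.96 [378. 467.] [ 563.7 -393.7    8. ]
side spoon 0.65 [206. 268.] [637.1 476.3   8. ]
top lid_knob 0.92 [285. 306.] [408.2 127.4 136. ]
top mate_cup 0.67 [297. 248.] [377.4 292.9 122.5]
top herb_pot 0.65 [288. 252.] [400.9 288.   80. ]
top yerba_tin 0.56 [295. 250.] [379.7 300.6  32.5]
top sugar_dispenser 0.64 [233. 221.] [567.5 381.5  60. ]
top spoon 0.55 [226. 476.] [ 574.5 -399.6    8. ]
```

```bash
python3 -c "
from bench import *
print(hand_in())"
```

```text
the job is handed in; nothing more can be done
None
```

I carried out all four steps in order and handed the job in at about 34 s. There was no verdict, so the result below rests on my own checks.

- **Tin on coaster:** the tin is about 5–7 mm off the coaster's centre, against an allowed 15 mm. It was pressed down at about 51 N at the wrist as it was set down, but it stood upright afterwards.
- **Herb pot on tin:** the pot is within about 2 mm of the tin's centre.
- **Cup on herb pot:** the cup is upright and within about 2 mm of the pot's centre. The whole stack looked straight from the side.
- **Lid in kettle:** the skirt went into the mouth without resistance and the last contact was about 1–2 N. The wrist camera then put the knob at (556.5, 191.5), where I released it. My estimates of the mouth's centre disagreed by a few mm, from (554, 196) to (558.5, 190), but the skirt's 8 mm clearance keeps the lid within 10 mm.
- **Sugar dispenser and spoon:** the arm never touched them. The networks found both roughly where they started, though one weak side-view reading put the dispenser about 20 mm away.

**Not checked by eye:** I reached the 16-picture limit, so the seated lid was only checked with numbers. In the last measurement the side and top networks also scattered by 10–20 mm, mostly on the stack, and the top view reported only the blue lid. I trusted the closer wrist camera instead.

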